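# Tighten the turnbuckle of the rack clamp

## Task

Of the two clamps on the bench, one has a yellow tube rack standing between its jaws. Tighten that clamp: swing the T-bar of its turnbuckle up and over, away from you, to its stop, so that both jaws draw in and hold the rack square and centred, then let go. Leave the other clamp alone.

Things in the scene. Friction and masses are not known exactly. Their poses are not given: they have to be found in the camera images.
- clamp_a_pivot (a point): Fixed centre of the turnbuckle (steel open frame 80 mm long, 24 thick, a rod into each jaw) on the near side of the clamp with the rack, 42 mm above the bench. y along the turnbuckle, z up, x level toward the rack. Rack seat at x = +92 mm. Base plate 170 x 222 x 12 mm, fixed to the bench. Heights above bench: jaws 59 mm at the rods, 45 mm beside the rack, rack 39 mm.
- clamp_a_turnbuckle (a joint): Turnbuckle angle, rad. 0: slack, bar leans 0.95 from upright to -x of the pivot (toward the robot); grows as it swings over the top; 1.9: hard stop, leaning 0.95 to +x. Starts at 0 to 0.12. Each jaw draws in 8.4 mm per rad; sprung pads meet the rack near 1.55 and give 3 mm by the stop. Stiff (2 to 3 N at the grip), stays where left.
- clamp_a_grip (a point): Centre of the black T-grip (cylinder 20 mm thick, 26 mm long along y, flat ends) on the 8 mm bar of that turnbuckle, 75 mm from the pivot: about 86 mm above the bench at each end of its swing, 117 mm when upright. Its z points out along the bar, y along the turnbuckle. It swings square to y; it can be pinched on its flat ends and led along the arc, or pushed.
- rack_centre (a point): Centre of the yellow tube rack, 84 x 124 x 27 mm (own x, y, z), loose, standing on the base plate of its clamp between the rubber pads, at first a few mm off centre and slightly turned.
- clamp_b_grip (a point): Centre of the like T-grip on the other clamp, which is the same but empty and is to be left alone.
Things that resemble listed ones, but are neither listed nor needed, are in the scene too. What is shaped like the part that bears rack_centre but brown, pink or turquoise is not meant.

How it is judged:
By the outcome, as a careful person would: the job done as asked, in the order asked, and still so for the second after the job is handed in, with the robot touching nothing.
It also fails if it takes over 35 s, if anything falls off the work surface, if the arm or the gripper's body presses on something with over 40 N, if the wrist force passes 120 N, or if a joint passes its speed limit or range.

## Robot

A 6-joint arm with a two-finger parallel gripper is mounted at the origin on a cart in front of the work surface, level with it; the furniture and walls round the work are solid. World frame = base frame: x ahead of the robot, y to its left, z up, the work surface at z = 0. Lengths are in m, angles in rad, forces in N, time in s.
With the tool pointing down it reaches from about 0.25 to 0.85 m from the base axis. Payload 12.5 kg.
Tool frame: the origin (TCP) lies at the centre of the arm's flange, where the gripper is bolted on; the fingertips stand 186 mm ahead of it and the grasp point (between the pads) lies 167 mm ahead of it (arm.finger_overhang is the distance from the TCP to the fingertips, in m); z points along the fingers, y is the direction in which the jaws open and shut (so a half turn about z gives the same grasp; the last joint's range is limited). The gripper opens to 93 mm and grips with 3 to 60 N. Pads are 15 mm wide; open, the fingers measure 128 mm over their backs; the gripper's body (75 mm by 188 mm) begins 65 mm behind the grasp point.
Start: joints at [-1.379, 0.351, 1.652, -0, 1.139, -0.085], TCP at [0.15, -0.529, 0.405] pointing down, gripper open.
Joint ranges: [-2.75, 2.75], [-0.79, 2.1], [0.01, 2.65], [-1.57, 4.71], [0.07, 3.14], [-2.87, 2.87]. Speed limits (rad/s): [2.22, 2.22, 2.79, 3.14, 3.14, 3.14].

## Interface

Orientations are given as a unit quaternion [x, y, z, w].
In Python, from cell import arm, claw, optics, ticket, nets gives the robot as it stands. Calls block until the motion is done:
- arm.goto(position, orientation): joint-space move of the TCP to a pose.
- arm.move_linear(position, feed=0.15, attitude=None, stop_force=None): straight line of the TCP; attitude=None keeps the orientation; feed is the mean speed in m/s. With stop_force (N) it stops when the force on the tool has changed by that much, and returns True; else False.
- arm.goto_joints(angles): joint-space move.
- claw.move_gripper(opening, f_grip=None): opening from 0.0 (shut) to 1.0 (fully open); f_grip is the grip in N (None keeps the last); returns when the fingers have stopped.
- arm.sleep(seconds).
- arm.inverse_kinematics(position, orientation): joint angles nearest the present ones, or None.
- arm.sense(): the state.
- optics.read_camera(name): name is "scene" or "top" or "wrist"; returns (picture, depth): 384x512x3 uint8, blue, green, red; 384x512 float32, m along the optical axis (not along the pixel's ray), 0 where there is no reading.
- optics.calibration(name): a dict with "mtx" (3x3 intrinsics, pixels), "k1" (the pictures are not rectified: a ray, as slopes to the right and down, at radius r is drawn at 1 + k1 r^2 times it, then the intrinsics apply), "R" (3x3) and "t" (3): a world point X has camera coordinates R X + t. Camera axes: x right, y down, z forward; pixel columns grow to the right and rows downward; lengths in m; the calibration is good to about 2 mm. A picture is of the moment at which its call begins: read the wrist's pose just before it. calibration takes no time and is no camera call; for the wrist camera it gives the pose at the moment of the call.
A pose or a line that the arm cannot do raises arm.PlanningError and nothing moves.
- ticket.job_done(): hands the job in, once; it reports no verdict.
Trained networks look in the newest picture that a camera, given by its name, has taken for a name from the list of things; names that differ only in an ending like _2 or _b are one class to them, and where a whole thing is asked for, a point or a joint stands for the part that bears it (a point fixed in the world has none). Each returns a list of dicts, best first, with "confidence" (0 to 1); they miss things now and then, are a little off and sometimes report something else, mostly with a low value. They report only what shows in the picture. A call takes as long as a camera call. They do not tell look-alikes from the thing itself.
- nets.boxes_of(camera, query): "extent" ([left, top, right, bottom] in pixels, round what is visible of it).
- nets.silhouettes(camera, query): "region" (384x512 bool, what is visible of it) and "extent" ([left, top, right, bottom] in pixels, round what is visible of it).
- nets.landmark_of(camera, query): "at" ([column, row] in pixels: a listed point, or the origin of a listed thing).
The state is a dict: "time": time; "joint_positions": joint angles; "qvel": joint speeds; "effort": joint torques, N m; "position": TCP position; "ee_rot": TCP orientation; "contact_force": force on the tool from outside, world axes, zero at the start; "moment": the same for the moment, N m; "opening": opening from 0.0 (shut) to 1.0 (fully open).
Only numpy, scipy, OpenCV 4.12 (cv2) and the standard library are available. Lean on these libraries where they do the work, as an engineer would, in place of code of your own. Each camera call takes 0.05 s, during which the arm holds its last target. There are 200 camera calls.

## Working session

There is one attempt and no reset: what is moved stays moved. The work goes in short steps, each a Python script; the robot and the scene stay as the last script left them, time stands still between calls to the robot, and variables do not carry over. Pictures are saved under pics/ and viewed, about 8 in all and at most 12, crops included, and the job is handed in when it is done.

```bash
ls; mkdir -p pics
cat > h.py <<'E'
import numpy as np, cv2
from cell import arm, claw, optics, ticket, nets
def ray(cal,uv):
    K=np.array(cal["mtx"]);p=np.array([(uv[0]-K[0,2])/K[0,0],(uv[1]-K[1,2])/K[1,1]]);q=p.copy()
    for _ in range(20): q=p/(1+cal["k1"]*(q@q))
    return np.array([q[0],q[1],1.])
def world(cal,uv,d):
    return np.array(cal["R"]).T@(ray(cal,uv)*d-np.array(cal["t"]))
def atz(cal,uv,z):
    R=np.array(cal["R"]);c=-R.T@np.array(cal["t"]);v=R.T@ray(cal,uv);return c+v*(z-c[2])/v[2]
def proj(cal,X):
    c=np.array(cal["R"])@X+np.array(cal["t"]);q=c[:2]/c[2];q=q*(1+cal["k1"]*(q@q));K=np.array(cal["mtx"])
    return np.array([K[0,0]*q[0]+K[0,2],K[1,1]*q[1]+K[1,2]])
E
python3 - <<'E'
from h import *
np.set_printoptions(precision=4,suppress=True)
ims=[]
for n in ["scene","top"]:
    im,d=optics.read_camera(n);cal=optics.calibration(n);ims.append(im)
    for q in ["clamp_a_grip","clamp_a_pivot","rack_centre"]:
        for r in nets.landmark_of(n,q)[:4]:
            u,v=np.round(r["at"]).astype(int); 
            z=d[min(v,383),min(u,511)]
            print(n,q,round(r["confidence"],2),np.round(r["at"],1),world(cal,r["at"],z) if z>0 else None)
cv2.imwrite("pics/a.png",ims[0]);cv2.imwrite("pics/b.png",ims[1]);print(arm.sense()["time"], -np.array(cal["R"]).T@cal["t"])
E
```

```text
pics
scene clamp_a_grip 0.65 [234.8 184.9] [ 0.4351 -0.1854  0.0938]
scene clamp_a_pivot 0.67 [248.  189.5] [ 0.5068 -0.2032  0.0434]
scene rack_centre 0.97 [324.4 243.6] [ 0.3461 -0.59    0.0215]
scene rack_centre 0.93 [361.5 223.7] [ 0.5198 -0.6677  0.0249]
scene rack_centre 0.81 [242.1 219.1] [ 0.3444 -0.2708  0.0165]
scene rack_centre 0.58 [257.9 184.1] [ 0.0957 -0.4672  0.3345]
top clamp_a_grip 0.64 [241.9 209.8] [ 0.449  -0.1722 -0.0027]
top clamp_a_pivot 0.88 [246.9 191.9] [ 0.5006 -0.1907  0.0531]
top rack_centre 0.96 [269.1 235.7] [ 0.3538 -0.2629  0.0324]
top rack_centre 0.84 [385.4 180.7] [ 0.5371 -0.6659  0.0303]
top rack_centre 0.75 [247.3 167.9] [ 0.5886 -0.1931  0.0345]
top rack_centre 0.73 [360.3 227.9] [ 0.3764 -0.5717  0.0251]
0.4 [ 0.1676 -0.2     1.6878]
```

View pics/a.png

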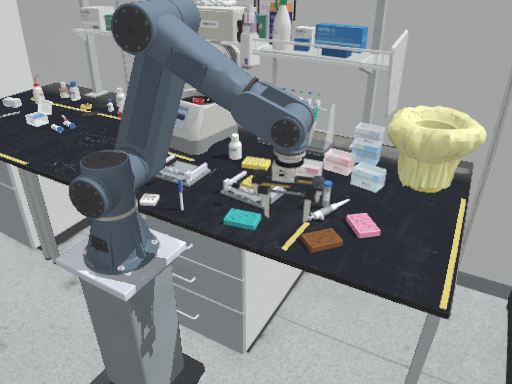

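View pics/b.png

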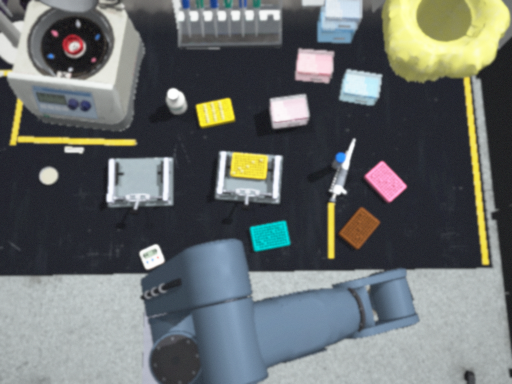

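Run:
```python
from h import *
np.set_printoptions(precision=4,suppress=True)
s=arm.sense();print(s["position"],s["ee_rot"])
cal=optics.calibration("wrist");R=np.array(cal["R"]);c=-R.T@cal["t"];print("cam",c-s["position"],R, cal["mtx"][0])
for q in ([1,0,0,0],[0,1,0,0]): print(arm.inverse_kinematics([0.5,-0.19,0.42],q))
```

```text
[ 0.1503 -0.529   0.4047] [ 0.9904  0.138  -0.     -0.0001]
cam [ 0.0814  0.0229 -0.0216] [[ 0.2731 -0.962   0.0003]
 [-0.9172 -0.2603  0.3017]
 [-0.2901 -0.0827 -0.9534]] [291.1805   0.     256.5018]
[-0.4502  0.3075  1.6729 -0.      1.1612  1.1206]
[-0.4502  0.3075  1.6729 -0.      1.1612 -2.021 ]
```

Run:
```python
from h import *
np.set_printoptions(precision=4,suppress=True)
arm.goto([0.50,-0.19,0.40],[1,0,0,0])
cal=optics.calibration("wrist");im,d=optics.read_camera("wrist")
for q in ["clamp_a_grip","clamp_a_pivot","rack_centre"]:
    for r in nets.landmark_of("wrist",q)[:4]:
        u,v=np.round(r["at"]).astype(int);z=d[min(v,383),min(u,511)]
        print(q,round(r["confidence"],2),np.round(r["at"],1),world(cal,r["at"],z) if z>0 else None)
np.savez("w1.npz",im=im,d=d,R=cal["R"],t=cal["t"],mtx=cal["mtx"],k1=cal["k1"])
cv2.imwrite("pics/c.png",cv2.resize(im,(768,576)));print(arm.sense()["time"])
```

```text
clamp_a_grip 0.71 [247.3 232. ] [ 0.4475 -0.1811  0.0952]
clamp_a_pivot 0.77 [256.5 168.2] [ 0.5064 -0.1911  0.0482]
rack_centre 0.92 [262.6  83.8] [ 0.6001 -0.198   0.0306]
rack_centre 0.7 [307.9 265.2] [ 0.359  -0.2637  0.0197]
2.375
```

View pics/c.png

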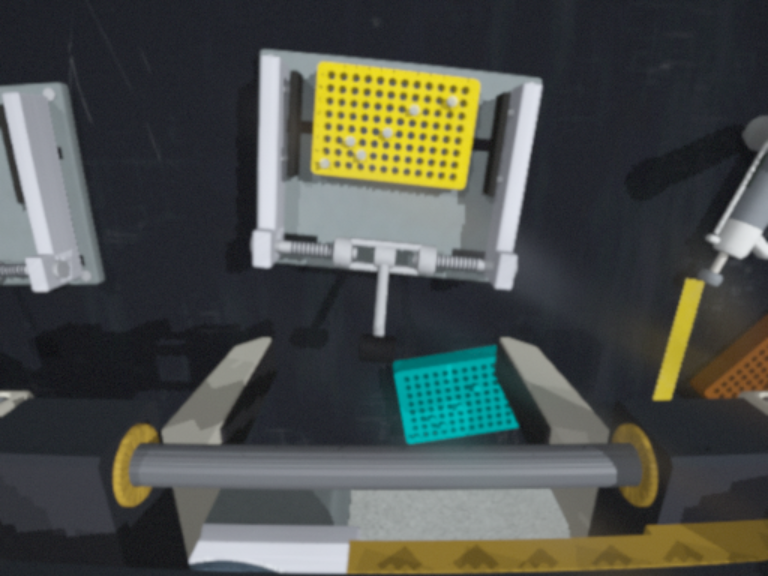

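```bash
cat > m.py <<'E'
from h import *
np.set_printoptions(precision=4,suppress=True)
def cloud(cal,d):
    v,u=np.mgrid[0:384,0:512];K=np.array(cal["mtx"],float)
    pts=cv2.undistortPoints(np.stack([u,v],-1).reshape(-1,1,2).astype(float),K,np.array([float(cal["k1"]),0,0,0])).reshape(-1,2)
    P=np.c_[pts,np.ones(len(pts))]*d.reshape(-1,1)
    return ((P-np.array(cal["t"]))@np.array(cal["R"])).reshape(384,512,3)
E
python3 - <<'E'
from m import *
w=dict(np.load("w1.npz"));P=cloud(w,w["d"]);im=w["im"].astype(int)
P[w["d"]==0]=9
def sel(m,n):
    q=P[m];print(n,len(q),q.mean(0),q.min(0),q.max(0));return q
X,Y,Z=P[...,0],P[...,1],P[...,2]
br=im.sum(2)
g=sel((abs(X-.445)<.03)&(abs(Y+.185)<.035)&(Z>.08)&(Z<.11),"grip")
c=sel((abs(X-.505)<.02)&(abs(Y+.19)<.055)&(Z>.035)&(Z<.075)&(br>200),"frame")
bar=sel((X>.455)&(X<.495)&(abs(Y+.19)<.04)&(Z>.045)&(Z<.11)&(br>200),"bar")
rk=(abs(X-.6)<.06)&(abs(Y+.2)<.08)&(im[...,2]-im[...,0]>70)&(Z>.02)&(Z<.05)
r=sel(rk,"rack");print(cv2.minAreaRect((r[:,:2]*1000).astype(np.float32)))
for s in(1,-1):
    j=sel((abs(X-.58)<.12)&(abs((Y+.195)*s-.09)<.04)&(Z>.05)&(Z<.07),"jaw%d"%s)
    print(cv2.fitLine(j[:,:2].astype(np.float32),cv2.DIST_HUBER,0,.001,.001).ravel(),cv2.minAreaRect((j[:,:2]*1000).astype(np.float32)))
b=sel((abs(X-.58)<.12)&(abs(Y+.195)<.13)&(Z>.005)&(Z<.07),"all");print(cv2.minAreaRect((b[:,:2]*1000).astype(np.float32)))
for q in (c,g):print(cv2.minAreaRect((q[:,:2]*1000).astype(np.float32)))
E
```

```text
grip 471 [ 0.448  -0.1852  0.0932] [ 0.4349 -0.1981  0.0802] [ 0.461  -0.1719  0.0986]
frame 1395 [ 0.5034 -0.1902  0.047 ] [ 0.4851 -0.2449  0.0356] [ 0.5182 -0.1351  0.0588]
bar 424 [ 0.4797 -0.1926  0.061 ] [ 0.4551 -0.2292  0.045 ] [ 0.495  -0.1632  0.0846]
rack 6157 [ 0.6007 -0.1978  0.0308] [ 0.5531 -0.2607  0.02  ] [ 0.6452 -0.1336  0.0387]
((599.128662109375, -197.5611572265625), (121.79632568359375, 81.83196258544922), 83.94032287597656)
jaw1 325 [ 0.512  -0.098   0.0567] [ 0.4976 -0.1052  0.05  ] [ 0.5253 -0.0896  0.0597]
[ 0.9949 -0.1013  0.5123 -0.0981] ((511.09100341796875, -97.38276672363281), (14.128426551818848, 27.63447380065918), 83.99773406982422)
jaw-1 321 [ 0.4948 -0.2829  0.0565] [ 0.4795 -0.2909  0.0501] [ 0.5083 -0.2756  0.0592]
[ 0.9958 -0.0919  0.4945 -0.2829] ((493.8531799316406, -283.78082275390625), (14.602903366088867, 28.192731857299805), 83.44585418701172)
all 25371 [ 0.5689 -0.1959  0.0256] [ 0.4692 -0.313   0.0059] [ 0.6582 -0.0815  0.07  ]
((559.1350708007812, -195.04367065429688), (221.1766815185547, 181.1183624267578), 84.6878662109375)
((499.8719482421875, -189.57522583007812), (110.5619125366211, 30.20474624633789), 84.70630645751953)
((448.28326416015625, -185.29812622070312), (26.026098251342773, 25.707990646362305), 84.08444213867188)
```

```bash
cat > g.py <<'E'
from m import *
psi=-0.092;piv=np.array([.503,-.1906,.042]);ax=np.array([np.cos(psi),np.sin(psi),0])
Q=[np.cos(psi/2),np.sin(psi/2),0,0]
def tcp(th,r=.075,h=.167): a=th-.95; return piv+r*(np.sin(a)*ax+np.cos(a)*np.array([0,0,1]))+np.array([0,0,h])
def rep(n=""):
    s=arm.sense();print(n,round(s["time"],2),"F",np.round(s["contact_force"],1),"M",np.round(s["moment"],2),"op",round(s["opening"],3),np.round(s["position"]-[0,0,.167],4))
E
python3 - <<'E'
from g import *
p=tcp(.06)
claw.move_gripper(.65,20)
arm.goto(p+[0,0,.08],Q);rep()
print(arm.move_linear(p,feed=.12,stop_force=12));rep("down")
claw.move_gripper(0,20);rep("grip")
im,_=optics.read_camera("wrist");cv2.imwrite("pics/d.png",im)
E
```

```text
3.53 F [ 0.3 -1.1  0.8] M [ 0.06  0.01 -0.02] op 0.651 [ 0.445  -0.1854  0.1693]
False
down 4.35 F [ 0.2 -0.5  0.2] M [ 0.05 -0.02 -0.07] op 0.652 [ 0.4454 -0.1854  0.0899]
grip 4.99 F [-0.3  5.8  1.6] M [ 0.86 -0.13 -0.1 ] op 0.274 [ 0.4449 -0.1849  0.0892]
```

View pics/d.png

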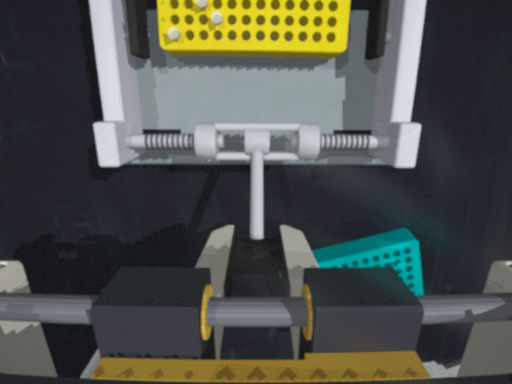

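Grip is pinched (25.5 mm opening matches 26 mm; bar end at about (257,237) between the fingers). Swing now.

Run:
```python
from g import *
for th in np.linspace(.06,1.94,15)[1:]:
    hit=arm.move_linear(tcp(th),feed=.06,stop_force=40);rep("%.2f %s"%(th,hit))
    if hit: break
im,_=optics.read_camera("wrist");cv2.imwrite("pics/e.png",im)
```

```text
0.19 False 5.36 F [-0.1  5.4  1.3] M [ 0.98  0.2  -0.06] op 0.277 [ 0.4521 -0.1856  0.097 ]
0.33 False 5.67 F [-0.   6.9  1.3] M [ 1.2   0.15 -0.03] op 0.28 [ 0.4603 -0.1864  0.1037]
0.46 False 5.99 F [-0.   7.2 -0.5] M [ 1.2   0.05 -0.01] op 0.275 [ 0.469  -0.1872  0.1091]
0.60 False 6.31 F [ 1.6  6.6 -1.1] M [ 1.13 -0.01 -0.03] op 0.279 [ 0.4782 -0.188   0.1131]
0.73 False 6.62 F [ 1.   6.5 -2.4] M [ 1.07  0.06 -0.09] op 0.272 [ 0.4877 -0.1889  0.1158]
0.87 False 6.94 F [ 0.7  4.8 -3.2] M [ 0.97  0.02 -0.02] op 0.276 [ 0.4976 -0.1899  0.1173]
1.00 False 7.26 F [ 0.4  6.  -2.4] M [ 0.9   0.1  -0.03] op 0.279 [ 0.5077 -0.1908  0.1175]
1.13 False 7.58 F [-0.3  5.6 -1. ] M [ 0.93  0.1  -0.03] op 0.279 [ 0.5177 -0.1918  0.1165]
1.27 False 7.89 F [0.5 5.  0.6] M [ 0.91  0.01 -0.02] op 0.278 [ 0.5275 -0.1927  0.1141]
1.40 False 8.21 F [ 1.5  4.9 -0.2] M [ 0.94 -0.05 -0.  ] op 0.276 [ 0.537  -0.1936  0.1105]
1.54 False 8.53 F [3.1 4.9 1.6] M [ 0.92 -0.29 -0.04] op 0.276 [ 0.5458 -0.1944  0.1057]
1.67 False 8.84 F [3.4 4.9 3.7] M [ 0.83 -0.46 -0.01] op 0.277 [ 0.554  -0.1951  0.0998]
1.81 False 9.16 F [4.6 4.8 2.9] M [ 0.88 -0.61 -0.05] op 0.279 [ 0.5613 -0.1958  0.0929]
1.94 False 9.47 F [6.1 5.5 4.1] M [ 0.92 -0.82 -0.04] op 0.277 [ 0.5675 -0.1964  0.085 ]
```

View pics/e.png

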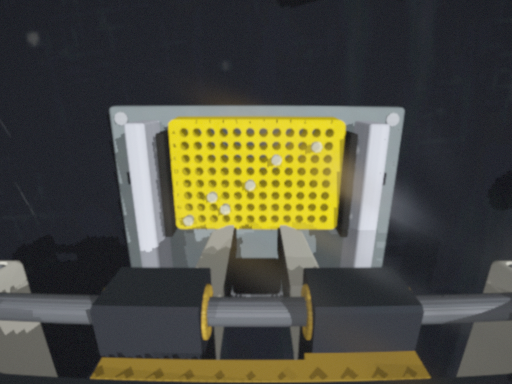

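Run:
```python
from g import *
piv+=np.array([.0015,0,0])
for th in np.arange(1.93,2.16,.03):
    hit=arm.move_linear(tcp(th),feed=.04,stop_force=20);rep("%.2f %s"%(th,hit))
    f=arm.sense()["contact_force"];ft=f@(np.cos(th-.95)*ax-np.sin(th-.95)*np.array([0,0,1]));print(ft)
    if hit or ft<-15: break
arm.sleep(.3);rep()
```

```text
1.93 False 9.78 F [4.3 4.2 5.3] M [ 0.79 -0.68  0.02] op 0.273 [ 0.5678 -0.1964  0.0852]
-2.2424476015278696
1.96 False 10.03 F [5.5 4.5 4.6] M [ 0.77 -0.75  0.01] op 0.277 [ 0.5691 -0.1965  0.0833]
-1.2123171336669298
1.99 False 10.28 F [5.1 4.6 5.1] M [ 0.77 -0.75 -0.05] op 0.276 [ 0.5703 -0.1966  0.0814]
-2.0111097058579084
2.02 False 10.53 F [6.1 5.3 4.1] M [ 0.74 -0.77 -0.02] op 0.276 [ 0.5714 -0.1967  0.0795]
-0.9295757355458438
2.05 False 10.78 F [ 0.9  4.6 13. ] M [ 0.94 -0.06 -0.01] op 0.277 [ 0.5723 -0.1968  0.0782]
-11.387021341906125
2.08 False 11.03 F [-3.3  6.9 21.3] M [ 1.2   0.69 -0.03] op 0.277 [ 0.5732 -0.1969  0.0769]
-20.966497954080065
 11.32 F [-3.2  6.7 22.2] M [1.16 0.63 0.01] op 0.273 [ 0.5732 -0.1969  0.0769]
```

Run:
```python
from g import *
claw.move_gripper(.6);rep("open")
p=np.array(arm.sense()["position"])
arm.move_linear(p+[0,0,.12],feed=.15);arm.goto([.5,-.19,.40],Q);rep()
cal=optics.calibration("wrist");im,d=optics.read_camera("wrist");cv2.imwrite("pics/f.png",cv2.resize(im,(768,576)))
P=cloud(cal,d);P[d==0]=9;X,Y,Z=P[...,0],P[...,1],P[...,2];im=im.astype(int)
r=P[(abs(X-.6)<.06)&(abs(Y+.2)<.08)&(im[...,2]-im[...,0]>70)&(Z>.02)&(Z<.05)];print(cv2.minAreaRect((r[:,:2]*1000).astype(np.float32)))
g=P[(abs(X-.565)<.04)&(abs(Y+.195)<.035)&(Z>.06)&(Z<.11)];print("grip",len(g),g.mean(0),g.min(0),g.max(0))
for s in(1,-1):
    j=P[(abs(X-.5)<.04)&(abs((Y+.195)*s-.09)<.04)&(Z>.05)&(Z<.07)];print(cv2.minAreaRect((j[:,:2]*1000).astype(np.float32)))
```

```text
open 12.02 F [-0.7  0.5  0.3] M [ 0.1  -0.02 -0.01] op 0.6 [ 0.572  -0.1969  0.0739]
 13.39 F [0.1 0.  0.5] M [-0.02  0.01 -0.02] op 0.602 [ 0.4997 -0.19    0.2329]
((600.0571899414062, -199.4925537109375), (124.50479888916016, 81.1542739868164), 84.64131927490234)
grip 731 [ 0.5572 -0.1959  0.0866] [ 0.525  -0.2098  0.0602] [ 0.5732 -0.1832  0.0956]
((510.40142822265625, -112.89949035644531), (14.22965145111084, 27.666118621826172), 84.07986450195312)
((495.8419494628906, -268.42242431640625), (14.342401504516602, 27.216646194458008), 84.00897979736328)
```

View pics/f.png

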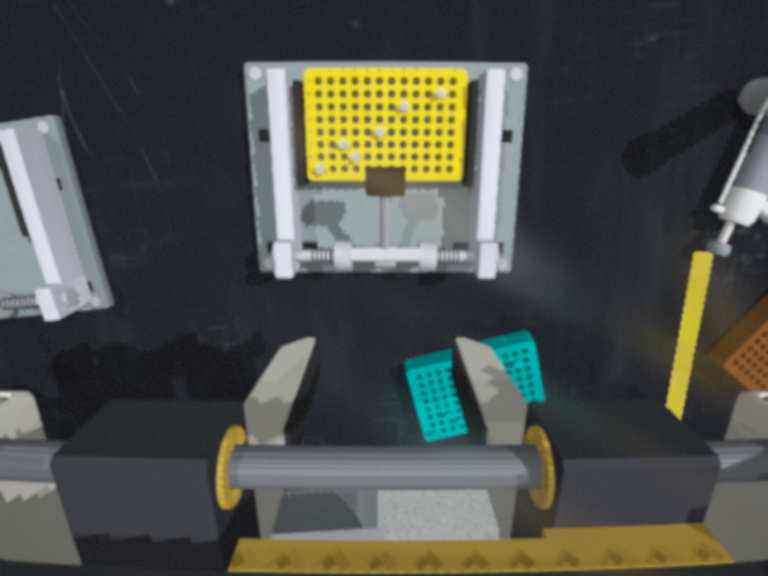

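```bash
python3 -c "
from h import *
ticket.job_done();print(arm.sense()['time'])"
```

```text
the job is handed in; nothing more can be done
the job is handed in; nothing more can be done
```

I tightened the clamp holding the yellow rack and handed the job in at about 13.4 s, well inside the 35 s limit. I pinched the T-grip on its flat ends, led it up and over to the stop, then let go and lifted clear. The other clamp was not touched.

**At the stop:**
- The resistance along the swing rose from about 2 N to 21 N. The readings taken after each step stayed under about 25 N.
- The jaw posts moved from 187 mm apart to 156 mm. That is about 1.85 rad of travel, which with an estimated start angle of 0.05 puts the turnbuckle at its 1.9 rad stop.
- After release the grip stood about 86 mm above the bench, leaning away from the robot as it should.

**Rack position:** it is centred between the jaws to about 0.1 mm and square to the clamp within about 0.5°. It touches both pads in the last picture.

**What disagreed:**
- **Distance from the pivot:** the rack's centre measured about 97 mm from the pivot along x, against the stated seat at 92 mm. It measured nearly the same (within about 1 mm) before I started, and the jaws only act along y, so I left it.
- **Grip slip:** the stop came about 0.13 rad later than I commanded, because the pads slid about 9 mm along the grip. The jaw travel and grip height still confirm the final angle.

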